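# Bolt the copper tube into its V-cradle

### The job

Take the copper tube out of the bar rack and lay it down gently in both V's of the grey steel cradle, between its end plates, with the cradle's bolt drawn back out of the way; then slide the bolt by its red knob over the tube and fully home into the yellow keeper. Only the tube's end sticks out of the rack, so set it down (the wooden rest is there for that) and take it again by the middle. Leave the other bars and the things lying about where they are.

Things in the scene. Friction and masses are not known exactly. Their poses are not given: they have to be found in the camera images.
- tube_center (a point): Centre of the copper tube, 170 mm long, 28 mm diameter, like a solid bar to the touch, about 0.2 kg, both ends alike. Its x axis runs along it (it may be rolled about it). It starts in one of the rack's three bays, along the rack's x, its axis 42 mm above the table, with 45 to 63 mm sticking out at the rack's open front.
- tube: The copper tube itself; origin and axes as tube_center.
- bar_steel_center (a point): Bystander: centre of a silver-grey bar of the same size (170 x 28 mm), x along it, in another bay of the rack. Leave it.
- bar_black_center (a point): Bystander: centre of a black bar of the same size, x along it, in another bay of the rack. Leave it.
- rack: Fixed blue bar rack, 130 (x) x 250 (y) x 79 (z) mm, origin under its centre. Open front: the -x face, towards the robot. Bays at y = -80, 0, +80 mm; in each a bar lies along x on two wooden V's (at x = -55 and +30), axis 42 mm up. Roof from 74 to 79 mm up: a bar can be gripped only at its end before the front, and is drawn out along -x.
- rest_seat (a point): Fixed light-wood set-down rest: two V's, each 14 mm thick, at x = -34 and +34 mm on a board 84 x 60 x 8 mm. The point is where the centre of a tube lying in it comes (tube along x, axis 42 mm above the table). V tops 4 mm above the axis, 48 mm apart. The tube can be gripped there in the middle (54 mm free between the V's) or beyond 41 mm from its centre.
- cradle_seat (a point): Fixed grey cradle: where the tube's centre belongs, 48 mm above the table, the tube along this frame's y. V's (45 degree faces, tops 4 mm above the axis, 48 mm apart) at y = -46 to -32 and +32 to +80 mm; between them a 64 mm gap for fingers, over a base plate 12 mm thick. End plates 68 mm high with inner faces at y = -92 and +92: 7 mm to spare at either end.
- bolt (a joint): Position of the sliding bolt in m: 0 = drawn fully back (tip 30 mm short of the tube's axis), 0.072 = fully home, tip 22 mm deep in the keeper. It moves along cradle_seat's +x. Steel rod 14 mm thick, axis 73 mm above the table (4 mm over the seated tube); stays where left, friction about 3 N. Starts from 0 to 0.055; above about 0.014 it is in the tube's way.
- bolt_knob (a point): Centre of the bolt's upright red knob, 20 mm diameter, 113 mm above the table (knob from 93 to 133 mm); x along the travel towards the keeper. It is at x = -110 mm + joint value, y = -60 mm from cradle_seat. Below it the bolt's track runs from x = -130 to -20 mm of cradle_seat, 77 mm high and 27 mm wide.
- keeper_mouth (a point): Middle of the mouth of the yellow keeper (24 mm long, 27 mm wide, 90 mm high) on the cradle, 73 mm above the table, at x = +20, y = -60 mm of cradle_seat; x points into it. Track and keeper crowd this end of the tube, and side cheeks 68 mm high (inner faces at x = -26 and +26) the long V at the other, so the tube can be laid in only when gripped in the middle.
- brush: Bystander: wooden-handled brush, 170 mm long, lying on the table behind the rack.
- hammer: Bystander: hammer, 260 mm long, lying at the far side.
- can: Bystander: green can, 66 mm diameter, 130 mm tall, standing to the right of the cradle; origin at its underside.
- magnet: Bystander: red block magnet with steel cheeks, 66 x 38 x 18 mm, on the near left.
- offcut: Bystander: flat steel offcut, 50 x 90 x 12 mm, in front of the robot.

How it is judged:
By the outcome, as a careful person would: the job done as asked, in the order asked, and still so for the second after the job is handed in, with the robot touching nothing.
It also fails if it takes over 72 s, if anything falls off the work surface, if the arm or the gripper's body presses on something with over 40 N, if the wrist force passes 120 N, or if a joint passes its speed limit or range.

### The arm

A 6-joint arm with a two-finger parallel gripper is mounted at the origin on the work surface. World frame = base frame: x ahead of the robot, y to its left, z up, the work surface at z = 0. Lengths are in m, angles in rad, forces in N, time in s.
With the tool pointing down it reaches from about 0.325 to 0.775 m from the base axis. Payload 5.5 kg.
Tool frame: the origin (TCP) lies on the front face of the gripper's body, between the roots of the fingers; the fingertips stand 80 mm ahead of it and the grasp point (between the pads) lies 61 mm ahead of it (bot.tips_ahead is the distance from the TCP to the fingertips, in m); z points along the fingers, x is the direction in which the jaws open and shut, and the axes are right-handed (so a half turn about z gives the same grasp; the last joint's range is limited). The gripper opens to 88 mm and grips with 3 to 60 N. Pads are 20 mm wide; open, the fingers measure 115 mm over their backs; the gripper's body (75 mm by 178 mm) begins 61 mm behind the grasp point.
Start: joints at [1.121, 0.091, 1.231, -0, 1.82, -0.057], TCP at [0.23, 0.554, 0.303] pointing down, gripper open.
Joint ranges: [-2.87, 2.87], [-0.86, 2.18], [0.17, 2.46], [-1.51, 4.65], [0.06, 2.69], [-2.65, 2.65]. Speed limits (rad/s): [2.57, 2.57, 3.01, 3.14, 3.14, 3.14].

### API

Orientations are given as a 3x3 rotation matrix whose columns are the frame's x, y, z axes.
In Python, from bench import bot, read_camera, close_job gives the robot as it stands.
- The arm moves only by the shell command python3 -m crank 'ROWS'. ROWS is JSON, a list of rows, each an object with "twist": the turn, a rotation vector about the world's x, y, z in rad, a list of three; "dp": the shift along the world's x, y, z in mm, a list of three; "jaw": the closure, from 0 (fully open) to 1 (shut). In form: [{"twist": [rx, ry, rz], "dp": [dx, dy, dz], "jaw": jaw}, ...]. A call has 1 to 12 rows; each row shifts and turns the commanded pose from where the row before left it; what a row does not reach is not made up. A row lasts 1/8 s, in which the tool goes at most 62.5 mm and 10.7 degrees, less where a joint would pass 70% of its speed; a pose out of reach is approached as far as the arm can. A call with a gripper value outside its range is refused whole. The fingers move at their own pace and stop on an object; the grip force is fixed at half the most. Time passes only in rows, so rows that do not move let the fingers close. It gives the time, the measured TCP pose, the force and the opening at its end, in the units of the state.
- bot.get_state(): the state, without advancing time (a new reading comes with each control period).
- read_camera(name): name is "scene" or "top" or "wrist"; returns a dict with "frame" (420x560x3 uint8, red, green, blue), "depth" (420x560 float32, m along the optical axis (not along the pixel's ray), 0 where there is no reading), "K" (3x3 intrinsics, pixels), "camera_from_world" (4x4, takes a point from world to camera coordinates); the wrist camera has in their place "T_tool_cam" (4x4, takes a point from camera to tool coordinates, whose origin is the TCP and whose axes are the tool frame's). Camera axes: x right, y down, z forward; pixel columns grow to the right and rows downward; lengths in m; the calibration is good to about 2 mm. A picture is of the moment at which its call begins: read the wrist's pose just before it.
- close_job(): hands the job in, once; it reports no verdict.
The state is a dict: "time": time; "joint_pos": joint angles; "dq": joint speeds; "tau": joint torques, N m; "eef_pos": TCP position; "tool_rot": TCP orientation; "force": force on the tool from outside, world axes, zero at the start; "ft_torque": the same for the moment, N m; "finger_gap": opening from 0.0 (shut) to 1.0 (fully open).
Only numpy, scipy, OpenCV 4.12 (cv2) and the standard library are available. Lean on these libraries where they do the work, as an engineer would, in place of code of your own. Each camera call takes 0.05 s, during which the arm holds its last target.

## Working session

There is one attempt and no reset: what is moved stays moved. The work goes in short steps, Python scripts to look and compute and a shell command to move; the robot and the scene stay as the last step left them, time stands still between calls to the robot, and variables do not carry over. Pictures are saved under pics/ and viewed, and the job is handed in when it is done.

```bash
ls; mkdir -p pics; python3 - <<'E'
from bench import bot, read_camera
import cv2,numpy as np
s=bot.get_state(); print(s)
for n in ("scene","top"):
    c=read_camera(n); cv2.imwrite(f"pics/{n}0.png",c["frame"][:,:,::-1]); np.savez(f"{n}0.npz",**c)
    print(n,c["K"],np.round(c["camera_from_world"],3))
E
```

```text
pics
{'time': 0.0, 'joint_pos': array([ 1.12132145e+00,  9.18896020e-02,  1.23185433e+00,  2.13859715e-05,
        1.81977349e+00, -5.66876499e-02]), 'dq': array([ 0.00046234, -0.0003023 , -0.00194873,  0.00253961, -0.00024082,
       -0.0008786 ]), 'tau': array([ 6.25102584e-04, -4.46458912e+01, -4.06442034e+01,  6.99505303e-02,
        2.92938889e-02, -1.45301028e-04]), 'eef_pos': array([0.22959425, 0.55419921, 0.30150613]), 'tool_rot': array([[ 3.82759200e-01,  9.23847749e-01, -8.54963340e-04],
       [ 9.23846149e-01, -3.82760133e-01, -1.72458138e-03],
       [-1.92049650e-03, -1.29755202e-04, -9.99998147e-01]]), 'force': array([-0.28003215, -0.51585858,  0.44964636]), 'ft_torque': array([-0.03497499, -0.01928773, -0.00705833]), 'finger_gap': 0.9974428422125279}
scene [[515.98286496   0.         271.3175059 ]
 [  0.         515.98286496 209.28775947]
 [  0.           0.           1.        ]] [[-0.826  0.563 -0.     0.502]
 [ 0.486  0.713 -0.506 -0.176]
 [-0.285 -0.418 -0.863  1.937]
 [ 0.     0.     0.     1.   ]]
top [[505.29752597   0.         276.02515375]
 [  0.         505.29752597 213.72450178]
 [  0.           0.           1.        ]] [[ 0.009 -1.     0.012 -0.08 ]
 [-0.983 -0.011 -0.183  0.589]
 [ 0.183 -0.01  -0.983  1.249]
 [ 0.     0.     0.     1.   ]]
```

View pics/top0.png

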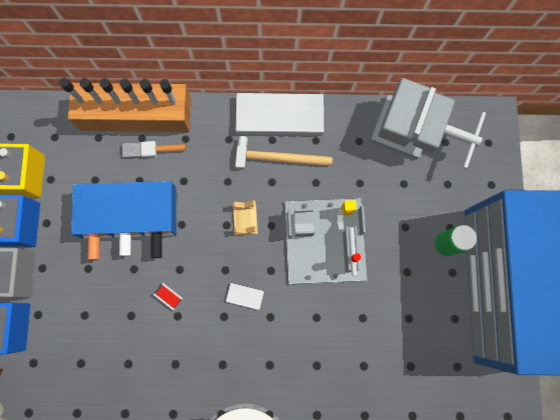

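View pics/scene0.png

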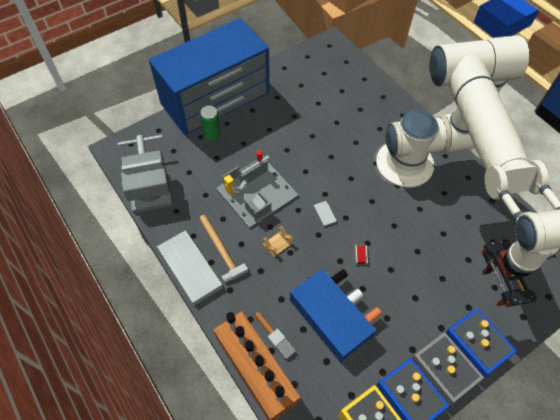

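The top view shows the copper tube's end at about (93,247) before the blue rack, with steel and black to its right. The rest is at (245,218). The cradle is at (326,240), with its keeper at (350,207) and red knob at (356,257). Next I'll measure these coarsely.

```bash
cat > h.py <<'E'
import numpy as np, cv2
def ray(c,uv,z=None):
    K=c["K"];T=c["camera_from_world"]
    uv=np.atleast_2d(uv).astype(float)
    d=np.c_[(uv[:,0]-K[0,2])/K[0,0],(uv[:,1]-K[1,2])/K[1,1],np.ones(len(uv))]
    R=T[:3,:3];o=-R.T@T[:3,3];dw=d@R
    if z is None: return o,dw
    return o+dw*((z-o[2])/dw[:,2])[:,None]
def cloud(c):
    D=c["depth"];v,u=np.indices(D.shape)
    K=c["K"];T=c["camera_from_world"]
    P=np.stack([(u-K[0,2])/K[0,0]*D,(v-K[1,2])/K[1,1]*D,D],-1)
    P=(P-T[:3,3])@T[:3,:3]; P[D==0]=np.nan
    return P
def hsv(c): return cv2.cvtColor(c["frame"],cv2.COLOR_RGB2HSV)
def wrist(bot,read_camera):
    s=bot.get_state(); c=dict(read_camera("wrist"))
    T=np.eye(4);T[:3,:3]=s["tool_rot"];T[:3,3]=s["eef_pos"]
    c["camera_from_world"]=np.linalg.inv(T@c["T_tool_cam"]); return c,s
E
python3 - <<'E'
from h import *
c=dict(np.load("top0.npz")); H=hsv(c); P=cloud(c)
def show(n,m,box):
    mm=np.zeros_like(m);x0,y0,x1,y1=box;mm[y0:y1,x0:x1]=m[y0:y1,x0:x1]
    v,u=np.nonzero(mm);p=P[mm>0];p=p[~np.isnan(p[:,0])]
    print(n,len(u),"px",u.mean().round(1),v.mean().round(1),"med",np.median(p,0).round(3),"z5-95",np.percentile(p,[5,95],axis=0).round(3).tolist())
    return mm
h,s,v=H[...,0].astype(int),H[...,1],H[...,2]
blue=((h>100)&(h<125)&(s>120)).astype(np.uint8)
m=show("rack",blue,(60,170,190,245))
top=m*(P[...,2]>0.07)
cn=np.argwhere(top)[:,::-1].astype(np.float32)
w=ray(c,cn,0.079)
print("roof rect",cv2.minAreaRect((w[:,:2]*1000).astype(np.float32)))
show("cop",((h<15)&(s>120)).astype(np.uint8),(80,230,105,265))
show("blk",((v<40)).astype(np.uint8),(148,232,165,260))
show("stl",((v>150)&(s<60)).astype(np.uint8),(115,232,135,260))
show("wood",((h>8)&(h<25)&(s>70)&(v>120)).astype(np.uint8),(230,195,262,240))
show("keeper",((h>20)&(h<35)&(s>150)).astype(np.uint8),(335,195,360,220))
show("knob",(((h<6)|(h>174))&(s>150)).astype(np.uint8),(345,245,368,270))
big=cv2.resize(c["frame"][190:295,220:380],None,fx=5,fy=5,interpolation=cv2.INTER_CUBIC)
cv2.imwrite("pics/topcrad.png",big[:,:,::-1])
E
```

```text
rack 5293 px 123.3 207.7 med [0.597 0.313 0.078] z5-95 [[0.539, 0.195, 0.069], [0.657, 0.431, 0.082]]
roof rect ((598.0845947265625, 315.41839599609375), (130.50537109375, 251.54412841796875), 2.584667682647705)
cop 284 px 93.3 246.6 med [0.501 0.39  0.052] z5-95 [[0.471, 0.379, 0.016], [0.53, 0.405, 0.058]]
blk 13 px 156.6 245.9 med [0.476 0.228 0.049] z5-95 [[0.476, 0.223, 0.043], [0.537, 0.242, 0.051]]
stl 252 px 124.8 244.2 med [0.507 0.31  0.052] z5-95 [[0.482, 0.3, 0.041], [0.534, 0.325, 0.058]]
wood 771 px 244.7 217.6 med [0.588 0.008 0.009] z5-95 [[0.546, -0.019, 0.002], [0.622, 0.037, 0.044]]
keeper 170 px 348.6 207.1 med [ 0.606 -0.259  0.086] z5-95 [[0.597, -0.273, 0.026], [0.619, -0.248, 0.093]]
knob 60 px 355.8 257.3 med [ 0.473 -0.266  0.131] z5-95 [[0.465, -0.273, 0.109], [0.48, -0.259, 0.135]]
```

View pics/topcrad.png

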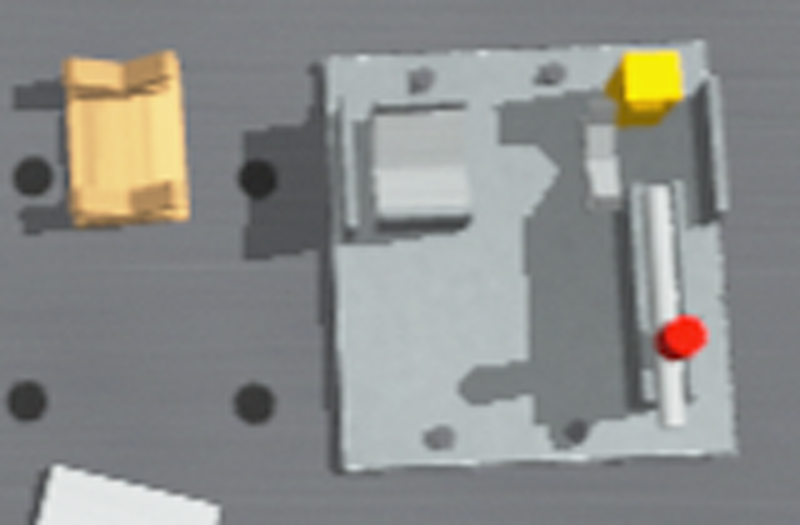

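```bash
python3 -c "
from bench import read_camera
import numpy as np
c=read_camera('wrist');print(c['T_tool_cam'].round(3),c['K'].round(1))"
python3 -m crank '[{"twist":[0,0,0.15],"dp":[45,-40,0],"jaw":0},{"twist":[0,0,0.15],"dp":[45,-40,0],"jaw":0},{"twist":[0,0,0.145],"dp":[45,-40,0],"jaw":0},{"twist":[0,0,0],"dp":[45,-40,0],"jaw":0},{"twist":[0,0,0],"dp":[0,0,0],"jaw":0},{"twist":[0,0,0],"dp":[0,0,0],"jaw":0}]'
```

```text
[[ 1.     0.002 -0.001 -0.   ]
 [-0.001  0.956  0.294 -0.081]
 [ 0.002 -0.294  0.956 -0.082]
 [ 0.     0.     0.     1.   ]] [[312.9   0.  280.6]
 [  0.  312.9 216.3]
 [  0.    0.    1. ]]
time: 0.9
eef_pos: [0.4095, 0.3944, 0.3023]
tool_rot: [[-0.052, 0.999, -0.001], [0.999, 0.052, 0.0], [0.0, -0.001, -1.0]]
force: [-0.6, -0.3, -0.5]
finger_gap: 1.002
```

```bash
python3 - <<'E'
from bench import bot, read_camera
from h import *
c,s=wrist(bot,read_camera); np.savez("w1.npz",**c); cv2.imwrite("pics/w1.png",c["frame"][:,:,::-1])
H=hsv(c);h,sat=H[...,0].astype(int),H[...,1];P=cloud(c)
m=((h<15)&(sat>110)&(P[...,2]>.02)).astype(np.uint8)
n,l,st,ce=cv2.connectedComponentsWithStats(m);i=1+np.argmax(st[1:,4]);print(st[i],ce[i])
p=P[l==i];print(np.percentile(p,[1,5,50,95,99],axis=0).round(4))
E
```

```text
[ 254  244   47   63 1552] [276.9935567  280.84407216]
[[0.4699 0.3697 0.0329]
 [0.4725 0.3761 0.0387]
 [0.5133 0.3945 0.053 ]
 [0.5423 0.4165 0.0563]
 [0.5454 0.4235 0.057 ]]
```

View pics/w1.png

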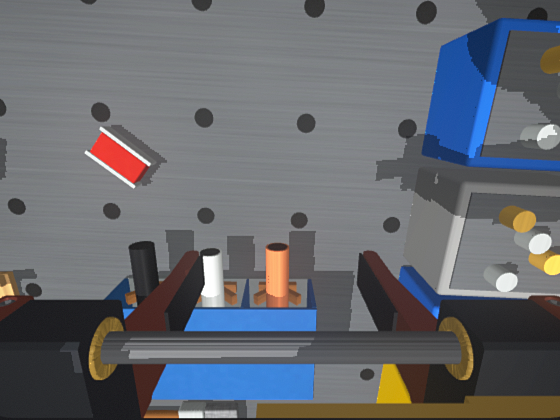

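The copper end sits at columns 266–289 and rows 244–300, with steel at (212,270) and black at (145,265) to its left. I'll fit the axis next.

```bash
python3 - <<'E'
from h import *
c=dict(np.load("w1.npz"))
H=hsv(c);h,sat=H[...,0].astype(int),H[...,1];P=cloud(c)
m=((h<15)&(sat>110)&(P[...,2]>.02)).astype(np.uint8)
mid=[]
for r in range(248,282):
    u=np.nonzero(m[r,255:300])[0]+255; mid.append(((u.min()+u.max())/2,r,u.max()-u.min()+1))
mid=np.array(mid);print(mid[::6])
w=ray(c,mid[:,:2],0.042);k=np.polyfit(w[:,0],w[:,1],1);print("slope deg",np.degrees(np.arctan(k[0])),"y at .5",np.polyval(k,.5))
for r in range(243,252):
    print(r,P[r,277].round(4),m[r,277])
E
```

```text
[[277. 248.  23.]
 [277. 254.  23.]
 [277. 260.  23.]
 [277. 266.  23.]
 [277. 272.  23.]
 [277. 278.  23.]]
slope deg 2.8413605295319098 y at .5 0.3944346148278004
243 [0.47   0.3928 0.0317] 0
244 [0.4702 0.3929 0.0344] 0
245 [0.47   0.3929 0.0382] 0
246 [0.4703 0.3929 0.0405] 0
247 [0.4701 0.393  0.044 ] 0
248 [0.4703 0.393  0.0466] 0
249 [0.47   0.393  0.0503] 0
250 [0.4705 0.3931 0.052 ] 1
251 [0.4704 0.3931 0.055 ] 1
```

```bash
python3 -m crank '[{"twist":[0,0,0],"dp":[44,0,-30],"jaw":0},{"twist":[0,0,0],"dp":[44,0,-40],"jaw":0},{"twist":[0,0,0],"dp":[0,0,-50],"jaw":0},{"twist":[0,0,0],"dp":[0,0,-45],"jaw":0},{"twist":[0,0,0],"dp":[0,0,-20],"jaw":0},{"twist":[0,0,0],"dp":[0,0,-14],"jaw":0},{"twist":[0,0,0],"dp":[0,0,0],"jaw":0},{"twist":[0,0,0],"dp":[0,0,0],"jaw":0}]'
```

```text
time: 1.95
eef_pos: [0.4983, 0.395, 0.1059]
tool_rot: [[-0.052, 0.999, 0.003], [0.999, 0.052, 0.002], [0.002, 0.003, -1.0]]
force: [-0.3, 0.0, 0.6]
finger_gap: 0.999
```

```bash
python3 - <<'E'
from bench import bot, read_camera
from h import *
c,s=wrist(bot,read_camera); np.savez("w2.npz",**c); cv2.imwrite("pics/w2.png",c["frame"][:,:,::-1])
E
```

```text
(no output)
```

View pics/w2.png

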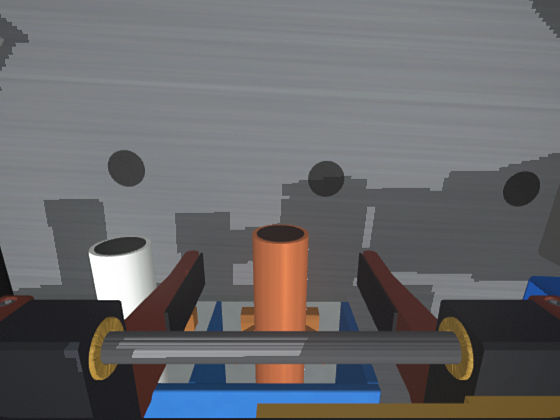

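The tube is centred between the fingers, at about column 280. I'll drop 3 mm and close.

```bash
python3 -m crank '[{"twist":[0,0,0],"dp":[0,0,-3],"jaw":0},{"twist":[0,0,0],"dp":[0,0,0],"jaw":1},{"twist":[0,0,0],"dp":[0,0,0],"jaw":1},{"twist":[0,0,0],"dp":[0,0,0],"jaw":1},{"twist":[0,0,0],"dp":[0,0,0],"jaw":1},{"twist":[0,0,0],"dp":[0,0,0],"jaw":1},{"twist":[0,0,0],"dp":[0,0,0],"jaw":1},{"twist":[0,0,0],"dp":[0,0,0],"jaw":1}]'
```

```text
time: 3.0
eef_pos: [0.4976, 0.3945, 0.1006]
tool_rot: [[-0.052, 0.999, -0.0], [0.999, 0.052, 0.0], [0.0, -0.0, -1.0]]
force: [0.1, 0.1, -0.8]
finger_gap: 0.309
```

```bash
python3 -m crank '[{"twist":[0,0,0],"dp":[0,0,2],"jaw":1},{"twist":[0,0,0],"dp":[-8,-0.4,0],"jaw":1},{"twist":[0,0,0],"dp":[-12,-0.6,0],"jaw":1},{"twist":[0,0,0],"dp":[-15,-0.7,0],"jaw":1},{"twist":[0,0,0],"dp":[-15,-0.7,0],"jaw":1},{"twist":[0,0,0],"dp":[-15,-0.7,0],"jaw":1},{"twist":[0,0,0],"dp":[0,0,0],"jaw":1}]'
python3 -m crank '[{"twist":[0,0,0],"dp":[-15,-0.7,0],"jaw":1},{"twist":[0,0,0],"dp":[-15,-0.7,0],"jaw":1},{"twist":[0,0,0],"dp":[-15,-0.7,0],"jaw":1},{"twist":[0,0,0],"dp":[-15,-0.7,0],"jaw":1},{"twist":[0,0,0],"dp":[-10,-0.5,0],"jaw":1},{"twist":[0,0,0],"dp":[0,0,0],"jaw":1},{"twist":[0,0,0],"dp":[0,0,0],"jaw":1}]'
python3 - <<'E'
from bench import bot, read_camera
from h import *
c,s=wrist(bot,read_camera); cv2.imwrite("pics/w3.png",c["frame"][:,:,::-1])
for n in ("top","scene"):
    c=read_camera(n); cv2.imwrite(f"pics/{n}3.png",c["frame"][:,:,::-1]);np.savez(n+"3.npz",**c)
E
```

```text
time: 3.88
eef_pos: [0.4314, 0.3913, 0.1027]
tool_rot: [[-0.053, 0.999, -0.0], [0.999, 0.053, -0.0], [-0.0, -0.0, -1.0]]
force: [0.2, -0.2, -3.0]
finger_gap: 0.312
time: 4.75
eef_pos: [0.3629, 0.3879, 0.1028]
tool_rot: [[-0.052, 0.999, 0.001], [0.999, 0.052, 0.0], [0.0, 0.001, -1.0]]
force: [0.2, -0.5, -2.9]
finger_gap: 0.309
```

View pics/scene3.png

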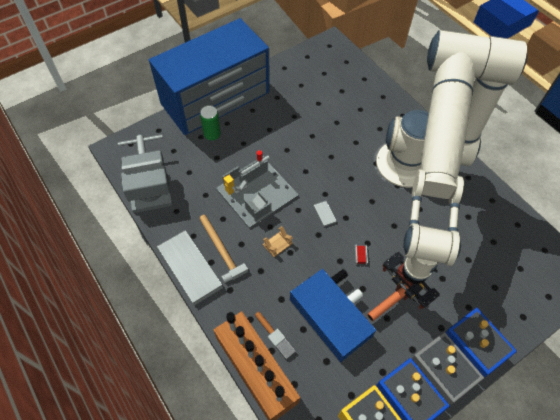

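View pics/top3.png

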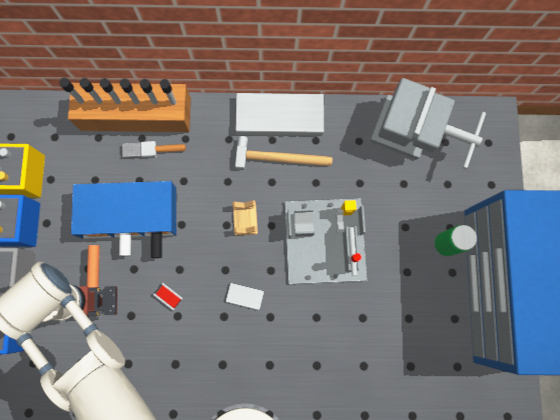

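View pics/w3.png

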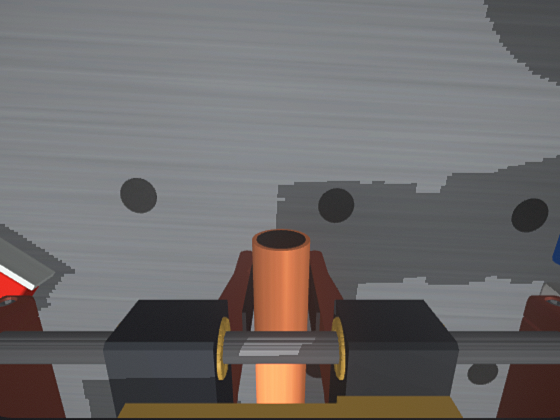

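```bash
python3 - <<'E'
from h import *
c=dict(np.load("top3.npz"));H=hsv(c);h,s,v=[H[...,i].astype(int) for i in range(3)];P=cloud(c)
# tube pitch
m=(h<15)&(s>120);m[:244]=0;m[290:]=0;m[:,:85]=0;m[:,105:]=0;m&=P[...,2]>.03
p=P[m];
for lo in np.arange(.40,.52,.02):
    q=p[(p[:,0]>=lo)&(p[:,0]<lo+.02)]
    if len(q):print("tube",lo.round(2),len(q),np.percentile(q[:,2],90).round(4),np.median(q[:,1]).round(4))
print("rear x",p[:,0].max())
for name in("top0","scene0"):
    c=dict(np.load(name+".npz"));H=hsv(c);h,s,v=[H[...,i].astype(int) for i in range(3)];P=cloud(c)
    m=(h>8)&(h<25)&(s>70)&(v>100)&(abs(P[...,0]-.585)<.08)&(abs(P[...,1]-.008)<.08)&(P[...,2]>.003)
    q=P[m];r=cv2.minAreaRect((q[:,:2]*1000).astype(np.float32));print(name,len(q),r)
    t=q[q[:,2]>.035];print(len(t)); 
    for a in (t[:,0]<.585,t[:,0]>=.585): print(t[a].mean(0).round(4),np.ptp(t[a],axis=0).round(4))
E
```

```text
tube 0.4 87 0.0581 0.3846
tube 0.42 83 0.0572 0.3845
tube 0.44 87 0.0574 0.386
tube 0.46 87 0.0565 0.3879
tube 0.48 84 0.0567 0.3886
tube 0.5 19 0.0569 0.3905
rear x 0.5049400434584469
top0 703 ((585.2456665039062, 8.135650634765625), (83.26264953613281, 60.962120056152344), 4.645516872406006)
138
[0.5511 0.0049 0.0417] [0.0183 0.0597 0.0149]
[0.6189 0.0093 0.0412] [0.0186 0.0581 0.0142]
scene0 409 ((589.8089599609375, 10.674724578857422), (84.24615478515625, 64.16639709472656), 5.349569320678711)
71
[0.5558 0.0075 0.0392] [0.0171 0.0594 0.0129]
[0.6236 0.0143 0.0405] [0.0172 0.0553 0.0129]
```

```bash
python3 -m crank '[{"twist":[0,0,0],"dp":[0,0,15],"jaw":1},{"twist":[0,0,0],"dp":[0,0,25],"jaw":1},{"twist":[0,0,0],"dp":[0,0,25],"jaw":1},{"twist":[0,0,0],"dp":[0,-12,15],"jaw":1},{"twist":[0,0,0],"dp":[6,-25,0],"jaw":1},{"twist":[0,0,0],"dp":[13,-35,0],"jaw":1},{"twist":[0,0,0],"dp":[16,-36,0],"jaw":1},{"twist":[0,0,0],"dp":[16,-36,0],"jaw":1},{"twist":[0,0,0.011],"dp":[16,-36,0],"jaw":1},{"twist":[0,0,0.011],"dp":[16,-36,0],"jaw":1},{"twist":[0,0,0.011],"dp":[16,-36,0],"jaw":1},{"twist":[0,0,0],"dp":[16,-36,0],"jaw":1}]'
python3 -m crank '[{"twist":[0,0,0],"dp":[16,-36,0],"jaw":1},{"twist":[0,0,0],"dp":[16,-32,0],"jaw":1},{"twist":[0,0,0],"dp":[16,-20,0],"jaw":1},{"twist":[0,0,0],"dp":[5,-6,0],"jaw":1},{"twist":[0,0,0],"dp":[0,0,0],"jaw":1},{"twist":[0,0,0],"dp":[0,0,0],"jaw":1}]'
python3 - <<'E'
from bench import bot, read_camera
from h import *
for n in ("top","scene"):
    c=read_camera(n); cv2.imwrite(f"pics/{n}4.png",c["frame"][:,:,::-1]);np.savez(n+"4.npz",**c)
E
```

```text
time: 6.4
eef_pos: [0.4777, 0.098, 0.183]
tool_rot: [[-0.085, 0.996, 0.0], [0.996, 0.085, -0.0], [-0.0, 0.0, -1.0]]
force: [0.2, -0.5, -1.7]
finger_gap: 0.311
time: 7.15
eef_pos: [0.5302, 0.0066, 0.1827]
tool_rot: [[-0.086, 0.996, -0.0], [0.996, 0.086, 0.0], [0.0, -0.0, -1.0]]
force: [-0.3, -0.2, -3.6]
finger_gap: 0.31
```

View pics/scene4.png

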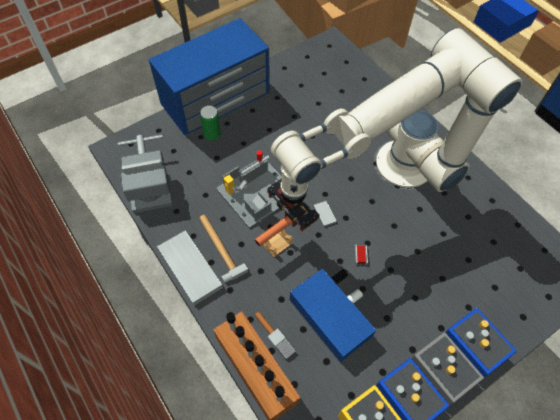

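View pics/top4.png

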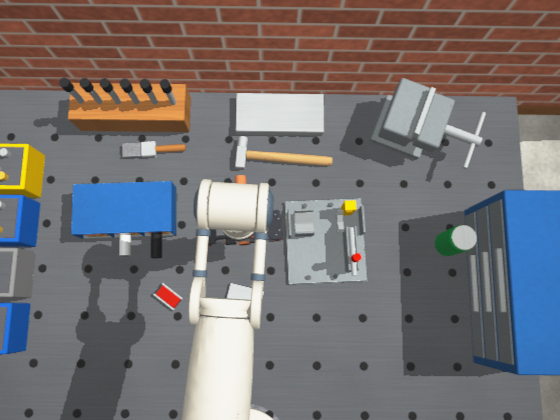

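```bash
python3 -m crank '[{"twist":[0,0,0],"dp":[0,-1,-15],"jaw":1},{"twist":[0,0,0],"dp":[0,-1,-20],"jaw":1},{"twist":[0,0,0],"dp":[0,0,-20],"jaw":1},{"twist":[0,0,0],"dp":[0,0,-12],"jaw":1},{"twist":[0,0,0],"dp":[0,0,-4],"jaw":1},{"twist":[0,0,0],"dp":[0,0,-2],"jaw":1},{"twist":[0,0,0],"dp":[0,0,-1],"jaw":1},{"twist":[0,0,0],"dp":[0,0,0],"jaw":1},{"twist":[0,0,0],"dp":[0,0,0],"jaw":1}]'
python3 - <<'E'
from bench import bot, read_camera
from h import *
print(bot.get_state()["force"],bot.get_state()["ft_torque"])
c=read_camera("scene"); cv2.imwrite(f"pics/scene5.png",cv2.resize(c["frame"][170:290,220:380],None,fx=5,fy=5,interpolation=2)[:,:,::-1]);np.savez("scene5.npz",**c)
E
```

```text
time: 8.38
eef_pos: [0.5309, 0.0039, 0.1091]
tool_rot: [[-0.085, 0.996, 0.001], [0.996, 0.085, -0.0], [-0.0, 0.001, -1.0]]
force: [-0.1, -0.2, -2.3]
finger_gap: 0.309
[-0.13937772 -0.20506922 -2.30655654] [ 0.06261566  0.17531844 -0.02826351]
```

View pics/scene5.png

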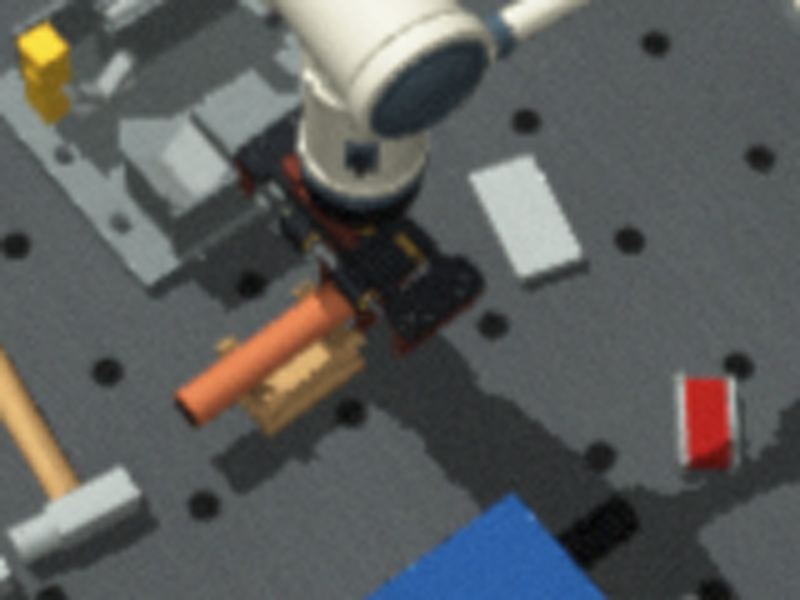

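```bash
python3 -m crank '[{"twist":[0,0,0],"dp":[0,0,-2],"jaw":1},{"twist":[0,0,0],"dp":[0,0,-1.5],"jaw":1},{"twist":[0,0,0],"dp":[0,0,-1],"jaw":1},{"twist":[0,0,0],"dp":[0,0,0],"jaw":1},{"twist":[0,0,0],"dp":[0,0,0],"jaw":1}]'
python3 -m crank '[{"twist":[0,0,0],"dp":[0,0,-1],"jaw":1},{"twist":[0,0,0],"dp":[0,0,0],"jaw":1}]'
```

```text
time: 9.05
eef_pos: [0.5307, 0.0039, 0.1041]
tool_rot: [[-0.085, 0.996, 0.0], [0.996, 0.085, -0.0], [-0.0, 0.0, -1.0]]
force: [-0.5, -0.3, -2.0]
finger_gap: 0.312
time: 9.3
eef_pos: [0.5307, 0.004, 0.1031]
tool_rot: [[-0.085, 0.996, 0.0], [0.996, 0.085, 0.0], [0.0, 0.0, -1.0]]
force: [-0.0, -0.0, -2.3]
finger_gap: 0.312
```

```bash
python3 -m crank '[{"twist":[0,0,0],"dp":[0,0,-1],"jaw":1},{"twist":[0,0,0],"dp":[0,0,-1],"jaw":1},{"twist":[0,0,0],"dp":[0,0,0],"jaw":1}]'
python3 -m crank '[{"twist":[0,0,0],"dp":[0,0,-1],"jaw":1},{"twist":[0,0,0],"dp":[0,0,0],"jaw":1}]'
```

```text
time: 9.68
eef_pos: [0.5308, 0.0041, 0.1018]
tool_rot: [[-0.085, 0.996, 0.001], [0.996, 0.085, 0.0], [0.0, 0.001, -1.0]]
force: [-1.8, 1.5, 2.2]
finger_gap: 0.311
time: 9.93
eef_pos: [0.5309, 0.0043, 0.1014]
tool_rot: [[-0.085, 0.996, 0.001], [0.996, 0.085, 0.001], [0.001, 0.001, -1.0]]
force: [-3.6, 2.5, 6.2]
finger_gap: 0.315
```

```bash
python3 -m crank '[{"twist":[0,0,0],"dp":[0,0,0],"jaw":0},{"twist":[0,0,0],"dp":[0,0,0],"jaw":0},{"twist":[0,0,0],"dp":[0,0,0],"jaw":0},{"twist":[0,0,0],"dp":[0,0,0],"jaw":0},{"twist":[0,0,0],"dp":[0,0,15],"jaw":0},{"twist":[0,0,0],"dp":[0,0,40],"jaw":0},{"twist":[0,0,0],"dp":[10,-10,50],"jaw":0},{"twist":[0,0,0],"dp":[30,-20,50],"jaw":0},{"twist":[0,0,0],"dp":[40,-20,50],"jaw":0},{"twist":[0,0,0],"dp":[20,-10,0],"jaw":0},{"twist":[0,0,0],"dp":[0,0,0],"jaw":0},{"twist":[0,0,0],"dp":[0,0,0],"jaw":0}]'
python3 - <<'E'
from bench import bot, read_camera
from h import *
c,s=wrist(bot,read_camera); np.savez("w6.npz",**c); cv2.imwrite("pics/w6.png",c["frame"][:,:,::-1]);print(s["eef_pos"])
E
```

```text
time: 11.42
eef_pos: [0.6273, -0.0544, 0.3014]
tool_rot: [[-0.085, 0.996, -0.001], [0.996, 0.085, 0.0], [0.0, -0.001, -1.0]]
force: [-0.8, 0.1, 0.2]
finger_gap: 0.996
[ 0.62731579 -0.05436858  0.30139744]
```

View pics/w6.png

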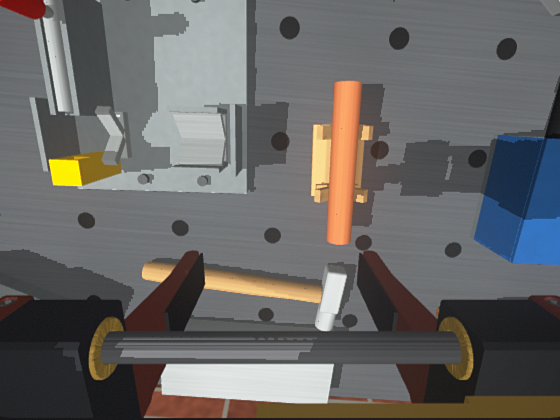

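The tube lies in the rest at (333–360, 82–243), along both V's. The cradle shows its long V at (199,138), short V at (112,130), keeper at (75,170) and bolt tip at about (65,108).

```bash
python3 - <<'E'
from h import *
c=dict(np.load("w6.npz"))
H=hsv(c);h,s,v=[H[...,i].astype(int) for i in range(3)];P=cloud(c)
m=((h<12)&(s>140)&(P[...,2]>.02));m[:70]=0;m[250:]=0;m[:,:310]=0;m[:,380:]=0
mid=[];p=P[m]
for r in range(84,242):
    u=np.nonzero(m[r])[0]
    if len(u)>10: mid.append(((u.min()+u.max())/2,r,len(u)))
mid=np.array(mid);w=ray(c,mid[:,:2],.042);k=np.polyfit(w[:,0],w[:,1],1)
top=p[p[:,2]>.050]
print("tube x",p[:,0].min(),p[:,0].max(),"ridge",top[:,0].min(),top[:,0].max(),"yaw",np.degrees(np.arctan(k[0])),"w",mid[::40,2])
xc=(top[:,0].min()+top[:,0].max())/2;print("centre",xc,np.polyval(k,xc),"ridge z ends",[np.percentile(top[abs(top[:,0]-x)<.015][:,2],90).round(4) for x in(xc-.06,xc,xc+.06)])
# cradle
m=(P[...,2]>.055)&(P[...,1]<-.06)&(P[...,1]>-.35)&(P[...,0]>.42)&(P[...,0]<.68)
m[:,270:]=0
n,l,st,ce=cv2.connectedComponentsWithStats(m.astype(np.uint8))
for i in range(1,n):
    if st[i,4]>40:
        q=P[l==i];zt=np.percentile(q[:,2],95);t=q[q[:,2]>zt-.004]
        print(st[i],"top z",zt.round(4),"ctr",t.mean(0).round(4),"min",t.min(0).round(4),"max",t.max(0).round(4),cv2.minAreaRect((t[:,:2]*1000).astype(np.float32)))
y=(h>20)&(h<35)&(s>150)&(P[...,2]>.085);y[:, 200:]=0
t=P[y];print("keeper",len(t),t.mean(0),cv2.minAreaRect((t[:,:2]*1000).astype(np.float32)))
E
```

```text
tube x 0.5031065636684174 0.6734724832086176 ridge 0.5031065636684174 0.6734724832086176 yaw 4.731940114630638 w [18. 16. 14. 14.]
centre 0.5882895234385175 0.009632803307761333 ridge z ends [np.float64(0.0563), np.float64(0.0561), np.float64(0.0557)]
[   0    0   93  116 5597] top z 0.1129 ctr [ 0.4823 -0.2613  0.1191] min [ 0.4753 -0.2709  0.109 ] max [ 0.4856 -0.2567  0.1337] ((482.29693603515625, -262.45672607421875), (5.679327964782715, 16.552227020263672), 34.245399475097656)
[  29   97   73   89 2399] top z 0.0912 ctr [ 0.6099 -0.2587  0.0905] min [ 0.5974 -0.2739  0.0873] max [ 0.6225 -0.2446  0.0926] ((610.2282104492188, -259.17779541015625), (24.201745986938477, 28.44936180114746), 3.3989100456237793)
[230 104   8  73 490] top z 0.0696 ctr [ 0.5678 -0.1071  0.0684] min [ 0.5349 -0.111   0.0657] max [ 0.6041 -0.1031  0.0704] ((569.4968872070312, -107.1747817993164), (69.0108642578125, 5.307746887207031), 3.0432486534118652)
[167 106  53   7 305] top z 0.0697 ctr [ 0.5429 -0.147   0.0685] min [ 0.5393 -0.171   0.066 ] max [ 0.5467 -0.123   0.0704] ((542.8838500976562, -147.02308654785156), (5.026403903961182, 47.84031677246094), 3.187595844268799)
[171 165  50   8 334] top z 0.0695 ctr [ 0.6006 -0.1442  0.0684] min [ 0.5971 -0.1681  0.0655] max [ 0.6044 -0.12    0.0705] ((600.8349609375, -144.07400512695312), (5.298602104187012, 48.07001876831055), 3.398810386657715)
[    0   251   270   169 25346] top z 0.3264 ctr [ 0.6079 -0.1084  0.326 ] min [ 0.597  -0.1236  0.3224] max [ 0.6223 -0.06    0.3368] ((610.0810546875, -91.6630859375), (63.09315490722656, 25.252357482910156), 87.47042846679688)
keeper 1048 [ 0.60855246 -0.22779291  0.13437827] ((605.8963623046875, -187.09483337402344), (24.100576400756836, 172.8753204345703), 3.3989102840423584)
```

```bash
python3 - <<'E'
from h import *
c=dict(np.load("w6.npz"));P=cloud(c)
S=np.array([.575,-.2015]);a=np.radians(3.2);R=np.array([[np.cos(a),-np.sin(a)],[np.sin(a),np.cos(a)]])
L=P.copy();L[...,:2]=(P[...,:2]-S)@R
m=(abs(L[...,1]+.06)<.003)&(L[...,2]>.06)&(L[...,0]<.05)&(L[...,0]>-.14)&(L[...,2]<.2)
q=L[m];b=np.round(q[:,0]/.004).astype(int)
for i in np.unique(b): print(i*4,"mm z",(np.median(q[b==i][:,2])*1000).round(1),end="; ")
for r in range(96,116,2): print(r,(L[r,64]*1000).round(1))
t=dict(np.load("top0.npz"));H=hsv(t);h,s=H[...,0].astype(int),H[...,1];P=cloud(t)
k=((h<6)|(h>174))&(s>150)&(P[...,2]>.12);k[:,:345]=0;k[:,370:]=0
print("knob top rect",cv2.minAreaRect((ray(t,np.argwhere(k)[:,::-1],.133)[:,:2]*1000).astype(np.float32)))
t=dict(np.load("scene0.npz"));H=hsv(t);h,s=H[...,0].astype(int),H[...,1];P=cloud(t)
k=((h<6)|(h>174))&(s>150)&(P[...,2]>.12)&(P[...,1]<-.15);
print("knob scene",np.median(P[k],0),cv2.minAreaRect((ray(t,np.argwhere(k)[:,::-1],.133)[:,:2]*1000).astype(np.float32)))
E
```

```text
-112 mm z 80.2; -108 mm z 80.4; -100 mm z 82.7; -96 mm z 80.4; -92 mm z 108.3; -88 mm z 80.6; -84 mm z 80.2; -80 mm z 80.5; -76 mm z 80.3; -72 mm z 80.4; -68 mm z 80.1; -64 mm z 80.2; -60 mm z 80.3; -56 mm z 80.2; -52 mm z 80.5; -48 mm z 79.9; -44 mm z 80.3; -40 mm z 80.0; -36 mm z 80.3; -32 mm z 80.2; -28 mm z 80.2; -24 mm z 80.0; -20 mm z 64.2; 20 mm z 89.1; 24 mm z 90.3; 28 mm z 90.7; 32 mm z 90.3; 36 mm z 90.7; 40 mm z 90.7; 44 mm z 90.3; 96 [-36.3 -56.2  80.2]
98 [-34.7 -57.5  78.5]
100 [-32.9 -57.6  78.9]
102 [-31.2 -57.4  79.6]
104 [-29.4 -57.5  79.9]
106 [-27.7 -57.   81.2]
108 [-26.  -58.   80.1]
110 [-24.2 -58.3  80.1]
112 [-22.5 -68.5  65. ]
114 [-20.7 -69.   64.8]
knob top rect ((473.79156494140625, -266.48345947265625), (16.751150131225586, 16.97106170654297), 0.5967331528663635)
knob scene [ 0.47967597 -0.26038652  0.12978466] ((483.2759094238281, -257.85546875), (25.88956642150879, 13.927793502807617), 56.30050277709961)
```

The bolt tip reads about -23 mm, so it sits at roughly 7 mm. That is clear of the tube, but I'll draw it fully back with the jaws in their present orientation before laying the tube.

```bash
python3 -m crank '[{"twist":[0,0,-0.03],"dp":[-18,-25,0],"jaw":0},{"twist":[0,0,0],"dp":[-30,-42,0],"jaw":0},{"twist":[0,0,0],"dp":[-35,-50,0],"jaw":0},{"twist":[0,0,0],"dp":[-35,-50,-20],"jaw":0},{"twist":[0,0,0],"dp":[-24,-34,-30],"jaw":0},{"twist":[0,0,0],"dp":[-10,-12,-20],"jaw":0},{"twist":[0,0,0],"dp":[0,0,-20],"jaw":0},{"twist":[0,0,0],"dp":[0,0,0],"jaw":0},{"twist":[0,0,0],"dp":[0,0,0],"jaw":0}]'
python3 - <<'E'
from bench import bot, read_camera
from h import *
c,s=wrist(bot,read_camera); np.savez("w7.npz",**c); cv2.imwrite("pics/w7.png",c["frame"][:,:,::-1]);print(s["eef_pos"])
E
```

```text
time: 12.6
eef_pos: [0.4776, -0.2655, 0.2131]
tool_rot: [[-0.057, 0.998, 0.001], [0.998, 0.057, -0.0], [-0.0, 0.001, -1.0]]
force: [-0.6, -0.6, 0.2]
finger_gap: 0.999
[ 0.47757298 -0.26553234  0.21307641]
```

View pics/w7.png

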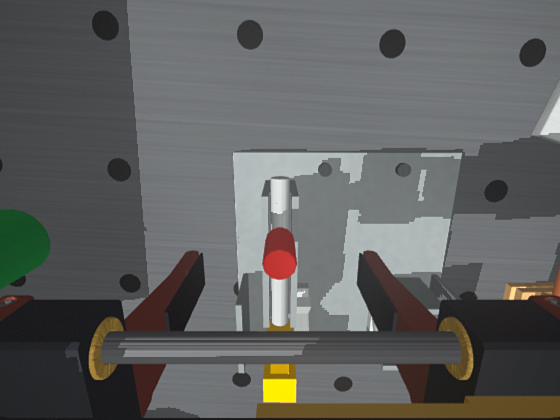

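```bash
python3 - <<'E'
from h import *
c=dict(np.load("w7.npz"));P=cloud(c);H=hsv(c)
m=((H[...,0]<6)|(H[...,0]>174))&(H[...,1]>130)&(P[...,2]>.129)&(P[...,2]<.137)
print(cv2.minAreaRect((P[m][:,:2]*1000).astype(np.float32)),P[m].mean(0))
E
python3 -m crank '[{"twist":[0,0,0],"dp":[0,0,-15],"jaw":0},{"twist":[0,0,0],"dp":[0,0,-15],"jaw":0},{"twist":[0,0,0],"dp":[0,0,-6],"jaw":0.3},{"twist":[0,0,0],"dp":[0,0,0],"jaw":1},{"twist":[0,0,0],"dp":[0,0,0],"jaw":1},{"twist":[0,0,0],"dp":[0,0,0],"jaw":1},{"twist":[0,0,0],"dp":[0,0,0],"jaw":1},{"twist":[0,0,0],"dp":[0,0,0],"jaw":1}]'
```

```text
((474.53814697265625, -266.776123046875), (18.720842361450195, 18.85479164123535), 14.420310974121094) [ 0.47378207 -0.2667857   0.13288698]
time: 13.65
eef_pos: [0.4769, -0.2664, 0.1765]
tool_rot: [[-0.055, 0.998, 0.0], [0.998, 0.055, -0.0], [-0.0, 0.0, -1.0]]
force: [0.4, -0.4, 0.3]
finger_gap: 0.357
```

```bash
python3 -m crank '[{"twist":[0,0,0],"dp":[0,0,0],"jaw":1},{"twist":[0,0,0],"dp":[0,0,0],"jaw":1},{"twist":[0,0,0],"dp":[0,0,0],"jaw":1}]'
python3 -m crank '[{"twist":[0,0,0],"dp":[-2,-0.1,0],"jaw":1},{"twist":[0,0,0],"dp":[-2,-0.1,0],"jaw":1},{"twist":[0,0,0],"dp":[-1.5,-0.1,0],"jaw":1},{"twist":[0,0,0],"dp":[0,0,0],"jaw":1}]'
```

```text
time: 14.02
eef_pos: [0.4769, -0.2664, 0.1763]
tool_rot: [[-0.055, 0.998, 0.0], [0.998, 0.055, -0.0], [-0.0, 0.0, -1.0]]
force: [0.0, -0.2, 0.4]
finger_gap: 0.222
time: 14.52
eef_pos: [0.4713, -0.2667, 0.1763]
tool_rot: [[-0.055, 0.998, 0.0], [0.998, 0.055, -0.0], [-0.0, 0.0, -1.0]]
force: [2.0, -0.3, -0.8]
finger_gap: 0.224
```

```bash
python3 -m crank '[{"twist":[0,0,0],"dp":[-1.5,0,0],"jaw":1},{"twist":[0,0,0],"dp":[0,0,0],"jaw":1}]'
```

```text
time: 14.78
eef_pos: [0.4699, -0.2667, 0.1763]
tool_rot: [[-0.055, 0.998, 0.0], [0.998, 0.055, -0.0], [-0.0, 0.0, -1.0]]
force: [3.6, -0.4, -0.3]
finger_gap: 0.222
```

```bash
python3 -m crank '[{"twist":[0,0,0],"dp":[0,0,0],"jaw":0},{"twist":[0,0,0],"dp":[0,0,0],"jaw":0},{"twist":[0,0,0],"dp":[0,0,0],"jaw":0},{"twist":[0,0,0],"dp":[0,0,20],"jaw":0},{"twist":[0,0,0],"dp":[0,0,45],"jaw":0},{"twist":[0,0,0],"dp":[10,20,20],"jaw":0},{"twist":[0,0,0.027],"dp":[18,45,0],"jaw":0},{"twist":[0,0,0],"dp":[23,52,0],"jaw":0},{"twist":[0,0,0],"dp":[23,52,0],"jaw":0},{"twist":[0,0,0],"dp":[23,52,0],"jaw":0},{"twist":[0,0,0],"dp":[15,40,0],"jaw":0},{"twist":[0,0,0],"dp":[6,15,0],"jaw":0}]'
python3 -m crank '[{"twist":[0,0,0],"dp":[0,0,-30],"jaw":0},{"twist":[0,0,0],"dp":[0,0,-40],"jaw":0},{"twist":[0,0,0],"dp":[0,0,0],"jaw":0},{"twist":[0,0,0],"dp":[0,0,0],"jaw":0}]'
python3 - <<'E'
from bench import bot, read_camera
from h import *
c,s=wrist(bot,read_camera); np.savez("w8.npz",**c); cv2.imwrite("pics/w8.png",c["frame"][:,:,::-1])
E
```

```text
time: 16.27
eef_pos: [0.5884, 0.0115, 0.2626]
tool_rot: [[-0.085, 0.996, 0.001], [0.996, 0.085, 0.0], [-0.0, 0.001, -1.0]]
force: [0.2, -0.6, 1.1]
finger_gap: 1.004
time: 16.77
eef_pos: [0.5883, 0.0086, 0.1934]
tool_rot: [[-0.081, 0.997, 0.002], [0.997, 0.081, -0.0], [-0.0, 0.002, -1.0]]
force: [-0.2, 0.0, 0.5]
finger_gap: 1.003
```

View pics/w8.png

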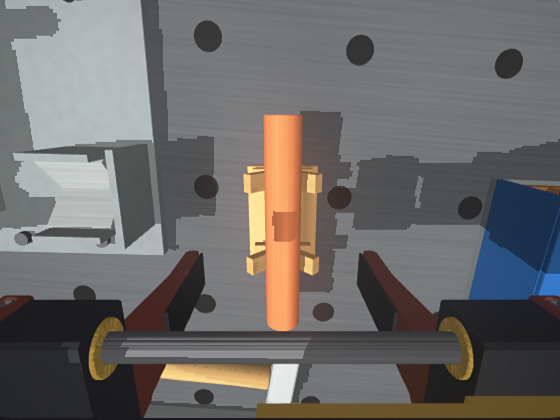

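The tube is centred between the fingers at about column 283, across the rest's two V's. I'll descend and grip the middle.

```bash
python3 -m crank '[{"twist":[0,0,0],"dp":[0,1,-30],"jaw":0},{"twist":[0,0,0],"dp":[0,0,-35],"jaw":0},{"twist":[0,0,0],"dp":[0,0,-18],"jaw":0},{"twist":[0,0,0],"dp":[0,0,-8],"jaw":0},{"twist":[0,0,0],"dp":[0,0,0],"jaw":0},{"twist":[0,0,0],"dp":[0,0,0],"jaw":1},{"twist":[0,0,0],"dp":[0,0,0],"jaw":1},{"twist":[0,0,0],"dp":[0,0,0],"jaw":1},{"twist":[0,0,0],"dp":[0,0,0],"jaw":1},{"twist":[0,0,0],"dp":[0,0,0],"jaw":1},{"twist":[0,0,0],"dp":[0,0,0],"jaw":1},{"twist":[0,0,0],"dp":[0,0,0],"jaw":1}]'
python3 -m crank '[{"twist":[0,0,0],"dp":[0,0,0],"jaw":1}]'
```

```text
time: 18.32
eef_pos: [0.5879, 0.0101, 0.1003]
tool_rot: [[-0.082, 0.997, 0.0], [0.997, 0.082, -0.001], [-0.001, -0.0, -1.0]]
force: [-1.1, -0.7, 0.6]
finger_gap: 0.314
time: 18.45
eef_pos: [0.5879, 0.01, 0.1002]
tool_rot: [[-0.082, 0.997, -0.0], [0.997, 0.082, -0.001], [-0.001, -0.0, -1.0]]
force: [-0.2, -1.3, -0.0]
finger_gap: 0.309
```

```bash
python3 -m crank '[{"twist":[0,0,0],"dp":[0,0,10],"jaw":1},{"twist":[0,0,0],"dp":[0,0,25],"jaw":1},{"twist":[0,0,0],"dp":[0,0,35],"jaw":1},{"twist":[0,0,0],"dp":[0,0,35],"jaw":1},{"twist":[0,0,0],"dp":[0,0,25],"jaw":1},{"twist":[0,0,-0.08],"dp":[-1,-10,0],"jaw":1},{"twist":[0,0,-0.145],"dp":[-1,-20,0],"jaw":1},{"twist":[0,0,-0.145],"dp":[-1,-20,0],"jaw":1},{"twist":[0,0,-0.145],"dp":[-1,-20,0],"jaw":1},{"twist":[0,0,-0.145],"dp":[-1,-20,0],"jaw":1},{"twist":[0,0,-0.145],"dp":[-1,-20,0],"jaw":1},{"twist":[0,0,-0.145],"dp":[-1,-20,0],"jaw":1}]'
python3 -m crank '[{"twist":[0,0,-0.145],"dp":[-1,-20,0],"jaw":1},{"twist":[0,0,-0.145],"dp":[-1,-20,0],"jaw":1},{"twist":[0,0,-0.145],"dp":[-1,-20,0],"jaw":1},{"twist":[0,0,-0.145],"dp":[-1,-11,0],"jaw":1},{"twist":[0,0,-0.07],"dp":[-2,-10,0],"jaw":1},{"twist":[0,0,0],"dp":[0,0,0],"jaw":1},{"twist":[0,0,0],"dp":[0,0,0],"jaw":1},{"twist":[0,0,0],"dp":[0,0,0],"jaw":1}]'
python3 - <<'E'
from bench import bot, read_camera
from h import *
c,s=wrist(bot,read_camera); np.savez("w9.npz",**c); cv2.imwrite("pics/w9.png",c["frame"][:,:,::-1])
print(s["eef_pos"],s["tool_rot"])
E
```

```text
time: 19.95
eef_pos: [0.5807, -0.12, 0.2304]
tool_rot: [[0.766, 0.643, -0.0], [0.643, -0.766, 0.001], [0.0, -0.001, -1.0]]
force: [-0.2, -0.2, -2.7]
finger_gap: 0.312
time: 20.95
eef_pos: [0.575, -0.2001, 0.2303]
tool_rot: [[0.999, 0.054, -0.0], [0.054, -0.999, 0.0], [-0.0, -0.0, -1.0]]
force: [0.3, -0.2, -2.7]
finger_gap: 0.312
[ 0.5749656  -0.20014021  0.23032028] [[ 9.98520520e-01  5.43761899e-02 -1.72947996e-05]
 [ 5.43761925e-02 -9.98520490e-01  2.44590989e-04]
 [-3.96928568e-06 -2.45169547e-04 -9.99999970e-01]]
```

View pics/w9.png

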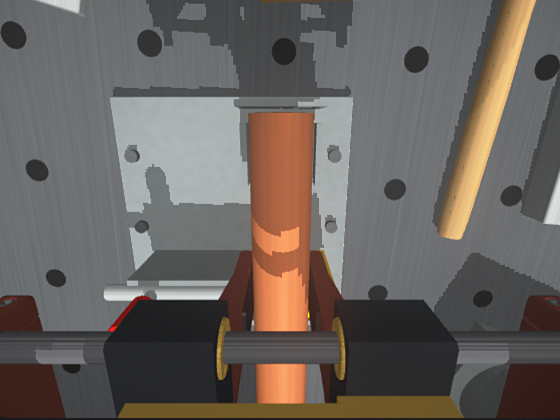

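The tube is aligned over the cradle. Its near end is at (280,113), just inside the +y end plate at row 103. I'll check the margins.

```bash
python3 - <<'E'
from h import *
c=dict(np.load("w9.npz"));P=cloud(c);H=hsv(c);h,s=H[...,0].astype(int),H[...,1]
S=np.array([.575,-.2015]);a=np.radians(3.2);R=np.array([[np.cos(a),-np.sin(a)],[np.sin(a),np.cos(a)]])
L=P.copy();L[...,:2]=(P[...,:2]-S)@R; L*=1000
m=(h<14)&(s>110)&(L[...,2]>150)&(L[...,2]<200);m[260:]=0
q=L[m];print("tube max y",np.percentile(q[:,1],[98,99.5,100]))
t=q[q[:,2]>182]
for y0 in(30,50,70): b=t[abs(t[:,1]-y0)<8];print(y0,len(b),b.mean(0) if len(b) else 0, np.percentile(q[abs(q[:,1]-y0)<8][:,2],95))
mid=np.array([((u:=np.nonzero(m[r])[0]).min()/2+u.max()/2,r) for r in range(120,230)])
w=(ray(c,mid,.172)[:,:2]-S)@R*1000;k=np.polyfit(w[:,1],w[:,0],1);print("axis x at seat",k[1],"deg",np.degrees(k[0]))
e=(L[...,2]>62)&(L[...,2]<73)&(L[...,1]>80)&(abs(L[...,0])<50)
print("plate",np.percentile(L[e],[1,50,99],axis=0).round(1))
for sg in(-1,1):
    e=(L[...,2]>63)&(L[...,2]<73)&(L[...,1]>34)&(L[...,1]<78)&(abs(L[...,0]-sg*29)<9);print("cheek",e.sum(),L[e].mean(0) if e.sum() else 0)
E
```

```text
tube max y [83.91934764 84.65937915 85.0784413 ]
30 1464 [ -0.31800481  30.50154344 185.05920454] 186.78157319125054
50 1741 [ -0.44403566  50.14798676 185.11168533] 186.88691529305814
70 2011 [ -0.28650852  70.21801852 185.06815718] 186.850918546951
axis x at seat -0.27231913850653017 deg -0.03931575812466854
plate [[-34.3  91.9  66.4]
 [ -0.1  94.   68.2]
 [ 34.1  96.7  70. ]]
cheek 415 [-28.97437345  56.63489475  68.20248397]
cheek 412 [28.52846139 56.57931812 68.04006461]
```

```bash
python3 -m crank '[{"twist":[0,0,0],"dp":[0,0,-12],"jaw":1},{"twist":[0,0,0],"dp":[0,0,-25],"jaw":1},{"twist":[0,0,0],"dp":[0,0,-30],"jaw":1},{"twist":[0,0,0],"dp":[0,0,-25],"jaw":1},{"twist":[0,0,0],"dp":[0,0,-14],"jaw":1},{"twist":[0,0,0],"dp":[0,0,-6],"jaw":1},{"twist":[0,0,0],"dp":[0,0,-3],"jaw":1},{"twist":[0,0,0],"dp":[0,0,0],"jaw":1},{"twist":[0,0,0],"dp":[0,0,0],"jaw":1}]'
python3 -m crank '[{"twist":[0,0,0],"dp":[0,0,-2],"jaw":1},{"twist":[0,0,0],"dp":[0,0,-1],"jaw":1},{"twist":[0,0,0],"dp":[0,0,0],"jaw":1}]'
```

```text
time: 22.12
eef_pos: [0.5753, -0.2008, 0.1162]
tool_rot: [[0.999, 0.053, 0.001], [0.053, -0.999, -0.001], [0.001, 0.001, -1.0]]
force: [-0.1, 0.6, -2.7]
finger_gap: 0.31
time: 22.5
eef_pos: [0.5748, -0.2006, 0.1121]
tool_rot: [[0.999, 0.053, -0.0], [0.053, -0.999, 0.0], [-0.0, -0.0, -1.0]]
force: [-0.5, 0.0, -3.4]
finger_gap: 0.311
```

```bash
python3 -m crank '[{"twist":[0,0,0],"dp":[0,0,-2],"jaw":1},{"twist":[0,0,0],"dp":[0,0,-1.5],"jaw":1},{"twist":[0,0,0],"dp":[0,0,-1],"jaw":1},{"twist":[0,0,0],"dp":[0,0,0],"jaw":1},{"twist":[0,0,0],"dp":[0,0,0],"jaw":1}]'
python3 -m crank '[{"twist":[0,0,0],"dp":[0,0,-0.5],"jaw":1},{"twist":[0,0,0],"dp":[0,0,-0.5],"jaw":1},{"twist":[0,0,0],"dp":[0,0,0],"jaw":1}]'
```

```text
time: 23.12
eef_pos: [0.5749, -0.2007, 0.1078]
tool_rot: [[0.999, 0.053, 0.0], [0.053, -0.999, 0.0], [0.0, 0.0, -1.0]]
force: [-0.4, 0.1, -2.5]
finger_gap: 0.313
time: 23.5
eef_pos: [0.5749, -0.2007, 0.1068]
tool_rot: [[0.999, 0.053, 0.0], [0.053, -0.999, -0.0], [0.0, 0.0, -1.0]]
force: [0.1, -0.1, -2.5]
finger_gap: 0.31
```

```bash
python3 -m crank '[{"twist":[0,0,0],"dp":[0,0,-0.5],"jaw":1},{"twist":[0,0,0],"dp":[0,0,-0.5],"jaw":1},{"twist":[0,0,0],"dp":[0,0,0],"jaw":1}]'
python3 -m crank '[{"twist":[0,0,0],"dp":[0,0,-0.5],"jaw":1},{"twist":[0,0,0],"dp":[0,0,0],"jaw":1}]'
```

```text
time: 23.88
eef_pos: [0.5752, -0.2007, 0.1063]
tool_rot: [[0.999, 0.053, 0.001], [0.053, -0.999, -0.0], [0.001, 0.0, -1.0]]
force: [0.7, 0.5, 0.8]
finger_gap: 0.309
time: 24.12
eef_pos: [0.5752, -0.2007, 0.1062]
tool_rot: [[0.999, 0.053, 0.001], [0.053, -0.999, -0.0], [0.001, 0.0, -1.0]]
force: [-0.2, 0.9, 4.5]
finger_gap: 0.31
```

Contact at the expected height (4.5 N upward). I'll release, rise and look.

```bash
python3 -m crank '[{"twist":[0,0,0],"dp":[0,0,0],"jaw":0},{"twist":[0,0,0],"dp":[0,0,0],"jaw":0},{"twist":[0,0,0],"dp":[0,0,0],"jaw":0},{"twist":[0,0,0],"dp":[0,0,0],"jaw":0},{"twist":[0,0,0],"dp":[0,0,10],"jaw":0},{"twist":[0,0,0],"dp":[0,0,35],"jaw":0},{"twist":[0,0,0],"dp":[0,0,50],"jaw":0},{"twist":[0,0,0],"dp":[-20,-30,40],"jaw":0},{"twist":[0,0,0],"dp":[-30,-40,0],"jaw":0},{"twist":[0,0,0],"dp":[-20,-20,0],"jaw":0},{"twist":[0,0,0],"dp":[0,0,0],"jaw":0},{"twist":[0,0,0],"dp":[0,0,0],"jaw":0}]'
python3 - <<'E'
from bench import bot, read_camera
from h import *
c,s=wrist(bot,read_camera); np.savez("w10.npz",**c); cv2.imwrite("pics/w10.png",c["frame"][:,:,::-1])
P=cloud(c);H=hsv(c);h,sat=H[...,0].astype(int),H[...,1]
S=np.array([.575,-.2015]);a=np.radians(3.2);R=np.array([[np.cos(a),-np.sin(a)],[np.sin(a),np.cos(a)]])
L=P.copy();L[...,:2]=(P[...,:2]-S)@R; L*=1000
m=(h<16)&(h>4)&(sat>110)&(L[...,2]>40)&(L[...,2]<75)&(abs(L[...,0])<25)
t=L[m&(L[...,2]>55)];print("tube y",t[:,1].min(),t[:,1].max())
for y0 in(-70,-40,0,40,70):
    b=t[abs(t[:,1]-y0)<10]
    if len(b):print(y0,len(b),b.mean(0).round(1),np.percentile(b[:,2],90).round(1))
k=((h<4)|(h>174))&(sat>130)&(L[...,2]>129)&(L[...,2]<138)
print("knob local",cv2.minAreaRect(L[k][:,:2].astype(np.float32)),cv2.minAreaRect((P[k][:,:2]*1000).astype(np.float32)))
print(s["eef_pos"])
E
```

```text
time: 25.62
eef_pos: [0.5052, -0.2903, 0.2407]
tool_rot: [[0.999, 0.053, 0.001], [0.053, -0.999, 0.0], [0.001, -0.0, -1.0]]
force: [-0.6, -0.1, -0.2]
finger_gap: 1.001
tube y -85.95087510452247 80.22114493465838
-70 617 [ -1.8 -69.9  60.3] 62.5
-40 688 [ -1.9 -39.9  60.2] 62.5
0 796 [-1.8  0.1 60.2] 62.5
40 915 [-1.9 40.1 60.2] 62.5
70 964 [-1.8 69.7 60.1] 62.5
knob local ((-110.23814392089844, -59.61381149291992), (19.36256980895996, 19.053089141845703), 14.440470695495605) ((468.2615051269531, -267.1745300292969), (19.362581253051758, 19.053050994873047), 17.640602111816406)
[ 0.50524737 -0.29028705  0.24074864]
```

View pics/w10.png

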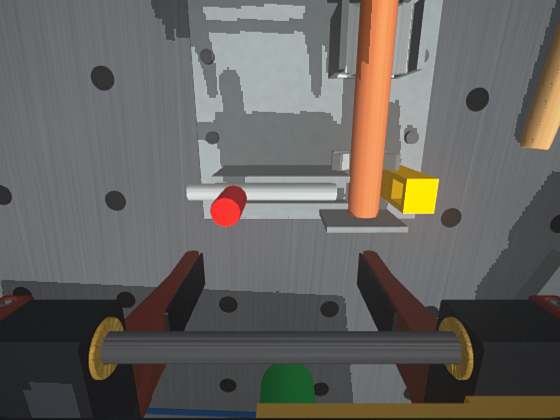

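The tube lies level in both V's: ridge 62.5 mm all along, ends inside the plates. The bolt is fully back, with the knob at local x = -110 (pixel (228,205)). Next I'll grip the knob.

```bash
python3 -m crank '[{"twist":[0,0,0],"dp":[-20,12,0],"jaw":0},{"twist":[0,0,0],"dp":[-17,11,0],"jaw":0},{"twist":[0,0,0],"dp":[0,0,-20],"jaw":0},{"twist":[0,0,0],"dp":[0,0,-25],"jaw":0},{"twist":[0,0,0],"dp":[0,0,-15],"jaw":0},{"twist":[0,0,0],"dp":[0,0,-4],"jaw":0.3},{"twist":[0,0,0],"dp":[0,0,0],"jaw":0.5},{"twist":[0,0,0],"dp":[0,0,0],"jaw":0.5}]'
python3 -m crank '[{"twist":[0,0,0],"dp":[0,0,0],"jaw":1},{"twist":[0,0,0],"dp":[0,0,0],"jaw":1},{"twist":[0,0,0],"dp":[0,0,0],"jaw":1},{"twist":[0,0,0],"dp":[0,0,0],"jaw":1},{"twist":[0,0,0],"dp":[0,0,0],"jaw":1},{"twist":[0,0,0],"dp":[0,0,0],"jaw":1}]'
```

```text
time: 26.68
eef_pos: [0.4683, -0.2679, 0.1773]
tool_rot: [[0.999, 0.053, 0.001], [0.053, -0.999, -0.001], [0.001, 0.001, -1.0]]
force: [0.1, -0.5, -0.1]
finger_gap: 0.694
time: 27.42
eef_pos: [0.4686, -0.2676, 0.1764]
tool_rot: [[0.999, 0.053, 0.002], [0.053, -0.999, -0.0], [0.002, 0.0, -1.0]]
force: [5.4, -0.8, -2.1]
finger_gap: 0.223
```

Gripped (gap 0.223 ≈ 20 mm). Now I'll slide along (0.998, 0.056).

```bash
python3 -m crank '[{"twist":[0,0,0],"dp":[4,0.2,0],"jaw":1},{"twist":[0,0,0],"dp":[8,0.4,0],"jaw":1},{"twist":[0,0,0],"dp":[10,0.6,0],"jaw":1},{"twist":[0,0,0],"dp":[10,0.6,0],"jaw":1},{"twist":[0,0,0],"dp":[0,0,0],"jaw":1}]'
python3 -m crank '[{"twist":[0,0,0],"dp":[10,0.6,0],"jaw":1},{"twist":[0,0,0],"dp":[10,0.6,0],"jaw":1},{"twist":[0,0,0],"dp":[8,0.4,0],"jaw":1},{"twist":[0,0,0],"dp":[6,0.3,0],"jaw":1},{"twist":[0,0,0],"dp":[3,0.2,0],"jaw":1},{"twist":[0,0,0],"dp":[0,0,0],"jaw":1}]'
```

```text
time: 28.05
eef_pos: [0.5014, -0.2658, 0.1763]
tool_rot: [[0.999, 0.054, 0.002], [0.054, -0.999, -0.0], [0.002, 0.001, -1.0]]
force: [3.9, -0.2, 0.1]
finger_gap: 0.225
time: 28.8
eef_pos: [0.5375, -0.2639, 0.1763]
tool_rot: [[0.999, 0.053, 0.001], [0.053, -0.999, -0.0], [0.001, 0.0, -1.0]]
force: [0.4, -1.4, 1.3]
finger_gap: 0.224
```

```bash
python3 -m crank '[{"twist":[0,0,0],"dp":[1.5,0.1,0],"jaw":1},{"twist":[0,0,0],"dp":[1.5,0.1,0],"jaw":1},{"twist":[0,0,0],"dp":[0,0,0],"jaw":1}]'
python3 -m crank '[{"twist":[0,0,0],"dp":[1,0,0],"jaw":1},{"twist":[0,0,0],"dp":[0,0,0],"jaw":1}]'
```

```text
time: 29.18
eef_pos: [0.5399, -0.2637, 0.1764]
tool_rot: [[0.999, 0.053, 0.0], [0.053, -0.999, -0.0], [0.0, 0.0, -1.0]]
force: [-2.1, -1.8, 1.5]
finger_gap: 0.226
time: 29.42
eef_pos: [0.5407, -0.2637, 0.1763]
tool_rot: [[0.999, 0.053, -0.0], [0.053, -0.999, -0.0], [-0.0, 0.0, -1.0]]
force: [-4.3, -2.5, 2.5]
finger_gap: 0.223
```

```bash
python3 -m crank '[{"twist":[0,0,0],"dp":[1,0,0],"jaw":1},{"twist":[0,0,0],"dp":[0,0,0],"jaw":1}]'
python3 -m crank '[{"twist":[0,0,0],"dp":[1,0,0],"jaw":1},{"twist":[0,0,0],"dp":[0,0,0],"jaw":1}]'
```

```text
time: 29.68
eef_pos: [0.5409, -0.2637, 0.1763]
tool_rot: [[0.999, 0.053, -0.003], [0.053, -0.999, 0.0], [-0.003, -0.0, -1.0]]
force: [-8.5, -1.7, 4.3]
finger_gap: 0.223
time: 29.92
eef_pos: [0.5411, -0.2637, 0.1763]
tool_rot: [[0.999, 0.052, -0.005], [0.052, -0.999, 0.0], [-0.005, -0.001, -1.0]]
force: [-13.6, -0.8, 5.7]
finger_gap: 0.223
```

The bolt is at its stop: 72.4 mm of travel and the force rising to 13.6 N. I'll relax the push, release, rise and look.

```bash
python3 -m crank '[{"twist":[0,0,0],"dp":[-2,0,0],"jaw":1},{"twist":[0,0,0],"dp":[0,0,0],"jaw":0},{"twist":[0,0,0],"dp":[0,0,0],"jaw":0},{"twist":[0,0,0],"dp":[0,0,0],"jaw":0},{"twist":[0,0,0],"dp":[0,0,0],"jaw":0},{"twist":[0,0,0],"dp":[0,0,20],"jaw":0},{"twist":[0,0,0],"dp":[0,0,45],"jaw":0},{"twist":[0,0,0],"dp":[0,-15,45],"jaw":0},{"twist":[0,0,0],"dp":[0,-20,10],"jaw":0},{"twist":[0,0,0],"dp":[0,0,0],"jaw":0},{"twist":[0,0,0],"dp":[0,0,0],"jaw":0}]'
cat > chk.py <<'E'
from bench import bot, read_camera
from h import *
c,s=wrist(bot,read_camera); np.savez("w11.npz",**c); cv2.imwrite("pics/w11.png",c["frame"][:,:,::-1])
P=cloud(c);H=hsv(c);h,sat=H[...,0].astype(int),H[...,1]
S=np.array([.575,-.2015]);a=np.radians(3.2);R=np.array([[np.cos(a),-np.sin(a)],[np.sin(a),np.cos(a)]])
L=P.copy();L[...,:2]=(P[...,:2]-S)@R; L*=1000
m=(h<16)&(h>4)&(sat>110)&(L[...,2]>40)&(L[...,2]<75)&(abs(L[...,0])<25)
t=L[m&(L[...,2]>55)];print("tube y",t[:,1].min(),t[:,1].max(),[np.percentile(t[abs(t[:,1]-y)<8][:,2],90).round(1) for y in(-80,-38,0,40,70)])
k=((h<4)|(h>174))&(sat>130)&(L[...,2]>129)&(L[...,2]<138)
print("knob local",cv2.minAreaRect(L[k][:,:2].astype(np.float32)))
c=read_camera("top"); cv2.imwrite("pics/top11.png",c["frame"][:,:,::-1])
E
python3 chk.py
```

```text
time: 31.3
eef_pos: [0.5408, -0.298, 0.2957]
tool_rot: [[0.999, 0.053, -0.001], [0.053, -0.999, 0.001], [-0.001, -0.001, -1.0]]
force: [0.9, 0.7, -0.6]
finger_gap: 1.001
tube y -86.26477556403742 84.33210251444689 [np.float64(62.6), np.float64(62.5), np.float64(62.6), np.float64(62.6), np.float64(62.5)]
knob local ((-38.404212951660156, -59.872413635253906), (18.781909942626953, 18.854511260986328), 14.504048347473145)
```

View pics/w11.png

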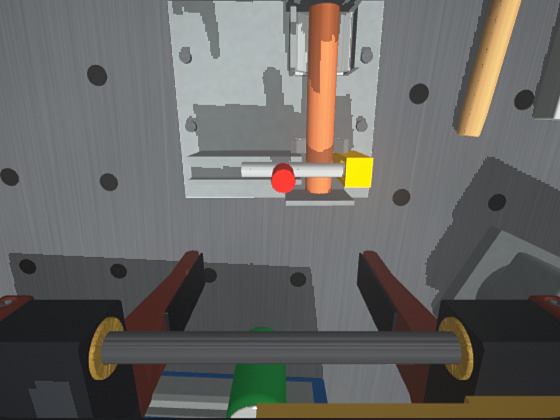

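View pics/top11.png

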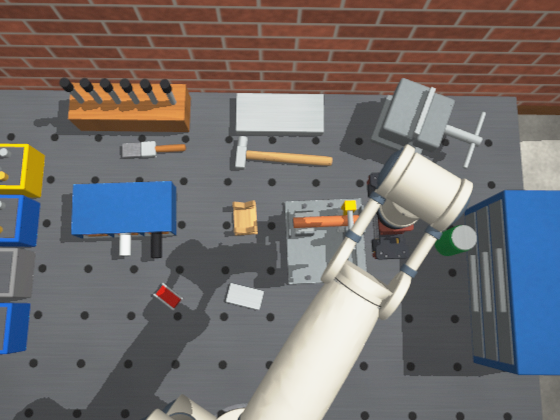

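The wrist view shows the bolt crossing the tube at (320,170) into the keeper at (357,170), with the knob at local x = -38.4, its home position. In the top view the other bars and loose items are where they were, and the arm touches nothing.

```bash
python3 -c "
from bench import close_job
print(close_job())"
```

```text
the job is handed in; nothing more can be done
None
```

The copper tube is in the cradle with the bolt fully home over it, and I handed the job in at about 31 s of the 72 s allowed.

I drew the tube out by its end, set it on the wooden rest, pulled the bolt fully back (it had stood about 7 mm forward) and took the tube again by the middle. I then laid it in both V's, with 4.5 N of contact force, and slid the bolt by its red knob to the stop, where the push had risen to 13.6 N.

My last checks were:
- **Tube:** it lies level, its ridge at 62.5–62.6 mm all along (62 mm nominal). Its ends measured -86 and +84 mm from the cradle centre, inside the ±92 mm end plates.
- **Bolt:** the knob measured -38.4 mm against a nominal -38 mm, after 71.8 mm of travel against 72 mm. Both differences are within the camera error of about 2 mm.
- **Surroundings:** the top view showed the other bars and loose items where they were, by eye rather than measured. The gripper was open and clear of everything.

No check failed. The cameras disagreed by up to about 5 mm on some points, such as the wooden rest, so I used the wrist camera for the second grip and the placing.

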